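# Seat the lidded pan in the travel rack

## Task

Before the catering bus drives off, slide the rectangular lidded steel pan along its lane of the travel rack, in under the cover, until you feel it come up against the end stop, and leave it there. Push it home slowly rather than ramming the stop, and leave the round pot in the other lane where it is.

Things in the scene. Friction and masses are not known exactly. Their poses are not given: they have to be found in the camera images.
- pan_center (a point): Centre, half-way up, of the loose flat-lidded rectangular steel pan: 176 mm long (x axis, pointing to the stop), 106 wide, 70 high, 0.22 to 0.45 kg. It stands on the rack floor in either lane, clear of the cover, 70 to 190 mm short of the stop. No handle: push it with closed fingers low on the middle of its rear end, 88 mm behind the centre. Sliding takes 1 to 6 N.
- rack: Fixed steel rack. x: along the lanes, from the open end to the covered end with the stop; z up. Origin on the counter under the centre rail. Floor 6 mm thick, x = -240 to 190 mm. Rails at y = -125, 0, 125 mm, tops 36 mm up; lanes centred at y = -62.5 and 62.5 mm, 119 mm wide, open above and at the -x end. Flat cover over both from x = 50 to 190 mm, underside 95, top 99 mm up.
- stop_face (a point): Middle of the rubber face of the end stop, a rigid strip across both lanes under the cover, 13 to 51 mm above the counter (point at 36 mm). Its place differs each time: rack x = 100 to 165 mm. Axes as the rack's; the face looks to -x. The pan is home when its front end touches the face: its centre is then 88 mm before it.
- pot_center (a point): Centre (35 mm over its underside) of the loose round lidded steel pot, 106 mm in diameter, 78 mm high with its black knob, in the other lane, where it is to stay. A small jar 44 mm in diameter, 70 mm high, stands in that lane 97 mm nearer the stop.
Things that resemble listed ones, but are neither listed nor needed, are in the scene too. Leave any purple look-alike of the part that bears pan_center alone.

How it is judged (in metres and radians):
On the way:
1. the pan has come up against the end stop (touches it with over 1 N, or lies within 2 mm of it) ((contact force between pan and stop above 1 N or x of pan_center in the frame of stop_face above -0.09 m)).
At the end, for the whole second after the job is handed in: The pan lies flat and at rest in its lane, straight within 10 degrees, its front end within 10 mm of the end stop after having come up against it; the round pot is within 20 mm of where it began (x of pan_center in the frame of stop_face between -0.098 and -0.08 m and y of pan_center in the frame of rack between -0.08 and 0.08 m and height (world z) of pan_center below 0.05 m and angle between pan_center's own z axis and vertical below 0.1 rad and angle between the x axis of pan_center and the x axis of rack, either way round below 0.17 rad and linear speed of pan below 0.01 m/s and distance of pot_center from where it was at the start of the episode below 0.02 m); the robot touches nothing.
It fails at once if the pan is rammed against the stop (over 35 N) (contact force between pan and stop above 35 N).
It fails at once if the round pot is moved by more than 20 mm (distance of pot_center from where it was at the start of the episode above 0.02 m).
It also fails if it takes over 35 s, if anything falls off the work surface, if the arm or the gripper's body presses on something with over 40 N, if the wrist force passes 120 N, or if a joint passes its speed limit or range.

## Robot

A 7-joint arm with a two-finger parallel gripper is mounted at the origin on the work surface. World frame = base frame: x ahead of the robot, y to its left, z up, the work surface at z = 0. Lengths are in mm, angles in rad, forces in N, time in s.
With the tool pointing down it reaches from about 425 to 975 mm from the base axis. Payload 16.7 kg.
Tool frame: the origin (TCP) lies on the front face of the gripper's body, between the roots of the fingers; the fingertips stand 73 mm ahead of it and the grasp point (between the pads) lies 54 mm ahead of it; z points along the fingers, y is the line along which they close (so a half turn about z gives the same grasp; the last joint's range is limited). The gripper opens to 85 mm and grips with 20 to 120 N. Pads are 22 mm wide; open, the fingers measure 114 mm over their backs; the gripper's body (76 mm by 85 mm) begins 54 mm behind the grasp point. The pads swing forward as they close: fully open they stand 13 mm farther back than shut.
Start: joints at [-1.252, 0.426, 0.074, 1.606, -0.034, 1.111, -0.067], TCP at [304.978, 602.138, 303.902] pointing down, gripper open.
Joint ranges: [-2.85, 2.85], [-0.5, 2.14], [-1.23, 1.37], [0.21, 2.46], [-1.02, 4.16], [0.16, 2.05], [-2.73, 2.73]. Speed limits (rad/s): [1.89, 1.89, 2.39, 2.39, 3.01, 3.01, 3.01].

## Interface

Orientations are given as a 3x3 rotation matrix whose columns are the frame's x, y, z axes.
In Python, from workcell import readout, eyes, arm gives the robot as it stands. The module is installed in compiled form; this text tells all that it offers.
- The arm moves only by the tool apply_moves, never from a script. Its argument "series" is a list that holds one entry, the list of rows, each a list of 5 numbers: the opening, from -1 (shut) to 1 (fully open), so that 0 is half open, then the shift along the tool's x, y, z in mm, then the turn about the tool's z in units of 5 degrees (1.0 is 5 degrees). In form: [[[hand, dx, dy, dz, yaw], ...]]. A call has 1 to 12 rows; each row shifts and turns the commanded pose from where the row before left it, along the tool's axes as they then stand; what a row does not reach is not made up. A row lasts 1/10 s, in which the tool goes at most 50 mm and 8.59 degrees, less where a joint would pass 70% of its speed; a pose out of reach is approached as far as the arm can. A call is refused whole if a number of a shift passes 50 or a number of a turn 1, either way. A call with a gripper value outside its range is refused whole. The fingers move at their own pace and stop on an object; "grip_force" is the grip in N (left out, the last holds). Time passes only in rows, so rows that do not move let the fingers close. It gives the time, the measured TCP pose, the force, the opening and the grip force at its end, in the units of the state.
- readout.state(): the state, without advancing time (a new reading comes with each control period).
- eyes.camera(name): name is "scene" or "top" or "wrist"; returns the picture (384x512x3 uint8, red, green, blue); there is no depth.
- eyes.camera_params(name): a dict with "mtx" (3x3 intrinsics, pixels), "rvec" (rotation vector, rad) and "tvec" (3), from world to camera coordinates, as OpenCV has them. Camera axes: x right, y down, z forward; pixel columns grow to the right and rows downward; lengths in mm; the calibration is good to about 2 mm. A picture is of the moment at which its call begins: read the wrist's pose just before it. camera_params takes no time and is no camera call; for the wrist camera it gives the pose at the moment of the call.
- arm.sign_off(): hands the job in; it is judged then, once.
The state is a dict: "t": time; "qpos": joint angles; "joint_velocities": joint speeds; "tau": joint torques, N m; "position": TCP position; "eef_rot": TCP orientation; "ft_force": force on the tool from outside, world axes, zero at the start; "ft_torque": the same for the moment, N m; "grip_width": finger opening in mm; "finger_force": force on a finger pad.
Only numpy, scipy, OpenCV 4.12 (cv2) and the standard library are available. Lean on these libraries where they do the work, as an engineer would, in place of code of your own. Each camera call takes 0.05 s, during which the arm holds its last target. There are 200 camera calls.

## Working session

There is one attempt and no reset: what is moved stays moved. The work goes in short steps, Python scripts to look and compute and a tool call to move; the robot and the scene stay as the last step left them, time stands still between calls to the robot, and variables do not carry over. Pictures are saved under pics/ and viewed, at most 10 in all, crops included, and the job is handed in when it is done.

Besides the shell and the picture viewer there is one more tool, called after "Request:" as name(argument=value, ...), one argument or row to a line, values as JSON. apply_moves: Moves the arm, as the interface text tells. Its arguments: {"type":"object","properties":{"series":{"type":"array"},"grip_force":{"type":"number"}},"required":["series"]}

```bash
mkdir -p pics; python3 - <<'E'
from workcell import readout, eyes
import cv2,numpy as np
s=readout.state();print(s['t'],s['position'],np.round(s['eef_rot'],3).tolist(),s['ft_force'])
for n in("top","scene"):
    im=eyes.camera(n)[:,:,::-1];cv2.imwrite(f"pics/{n}0.png",im)
    p=eyes.camera_params(n);print(n,{k:np.round(v,3).tolist() for k,v in p.items()})
E
```

```text
0.0 [304.85536562 601.88190348 303.19898408] [[-0.892, 0.452, -0.0], [0.452, 0.892, -0.001], [-0.0, -0.001, -1.0]] [-0.22872377 -0.58278175  0.11589036]
top {'mtx': [[451.854, 0.0, 253.661], [0.0, 451.854, 186.883], [0.0, 0.0, 1.0]], 'rvec': [2.172, -2.13, 0.13], 'tvec': [-14.748, 545.751, 1017.631]}
scene {'mtx': [[419.076, 0.0, 256.003], [0.0, 419.076, 193.766], [0.0, 0.0, 1.0]], 'rvec': [0.95, 2.56, -0.962], 'tvec': [408.04, -224.156, 1377.834]}
```

View pics/top0.png

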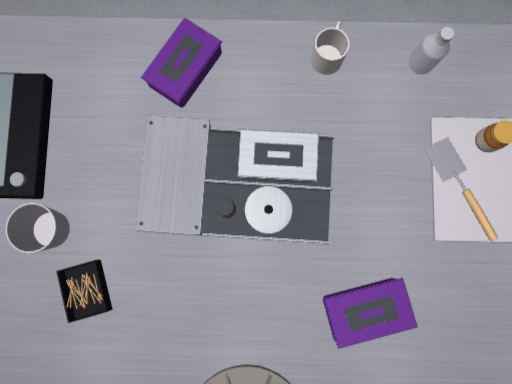

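View pics/scene0.png

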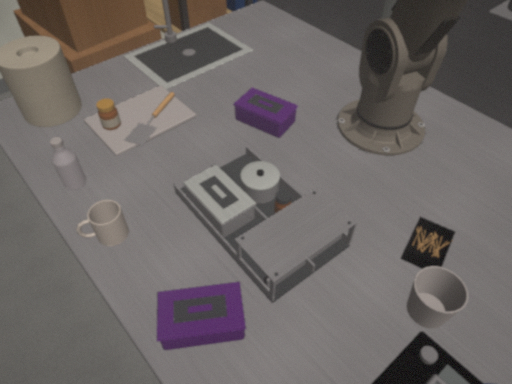

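The top view shows three pan-like boxes. The steel-grey one in the rack's upper lane, about (279,155), fits the description. The purple look-alikes at (182,62) and (371,313) don't. The pot is at (268,210), the jar at (226,208), and the cover spans columns 140–208 on the left, so the stop is towards image left. I'll confirm this in an enlarged crop.

```bash
cat >h.py <<'E'
import cv2,numpy as np
from workcell import readout,eyes
def world(n,uv,z):
    p=eyes.camera_params(n);K=np.array(p['mtx']);R=cv2.Rodrigues(np.array(p['rvec'],float))[0];t=np.array(p['tvec'],float).ravel()
    C=-R.T@t;d=R.T@np.linalg.inv(K)@np.array([*uv,1.]);return C+d*(z-C[2])/d[2]
E
python3 - <<'E'
from h import *
im=cv2.imread("pics/top0.png")[110:245,130:340]
cv2.imwrite("pics/crop1.png",cv2.resize(im,None,fx=3.8,fy=3.8,interpolation=cv2.INTER_CUBIC))
for nm,uv,z in [("cover tl",(150,116),99),("cover tr",(210,120),99),("cover br",(200,235),99),("cover bl",(138,233),99),("open top",(333,136),36),("open mid",(331,187),36),("open bot",(329,241),36),("panTL",(241,130),76),("panTR",(318,133),76),("panBR",(316,181),76),("panBL",(238,178),76),("pot",(268,209),76)]:
    print(nm,world("top",uv,z).round(0))
E
```

```text
cover tl [693. 230.  99.]
cover tr [686.  96.  99.]
cover br [431. 109.  99.]
cover bl [432. 243.  99.]
open top [ 670. -189.   36.]
open mid [ 549. -184.   36.]
open bot [ 424. -179.   36.]
panTL [671.  27.  76.]
panTR [ 667. -148.   76.]
panBR [ 557. -144.   76.]
panBL [560.  31.  76.]
pot [492. -37.  76.]
```

View pics/crop1.png

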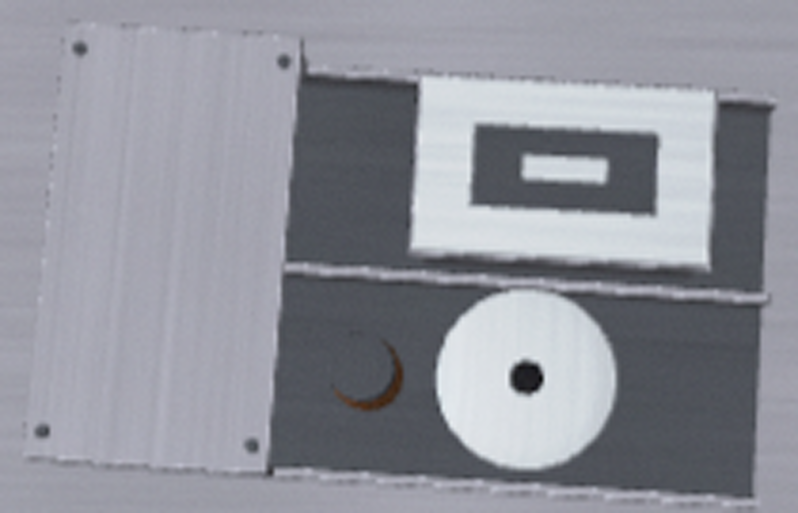

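The crop confirms it: the steel pan fills crop (412–716, 78–268), the pot is in the other lane, and no part of the pan is purple. The measured size of about 175 × 110 mm also fits. Rack x points along world (0.04, 1.0), and the rear end middle is at about (612, −146). I'll first close the fingers and turn the tool x axis onto rack x, which takes about +65.5°.

Request:
apply_moves(
  series=[
    [[-1,0,0,0,1],[-1,0,0,0,1],[-1,0,0,0,1],[-1,0,0,0,1],[-1,0,0,0,1],[-1,0,0,0,1],[-1,0,0,0,1],[-1,0,0,0,1],[-1,0,0,0,1],[-1,0,0,0,1],[-1,0,0,0,1],[-1,0,0,0,1]],
  ],
  grip_force=40,
)

```text
t: 1.3
position: [304.8, 602.0, 303.5]
eef_rot: [[-0.051, 0.999, -0.0], [0.999, 0.051, -0.001], [-0.001, -0.0, -1.0]]
ft_force: [0.1, 0.3, -0.3]
grip_width: -0.3
finger_force: 0.0
```

Request:
apply_moves(
  series=[
    [[-1,0,0,0,1],[-1,0,0,0,0.1],[-1,-45,20,0,0],[-1,-45,20,0,0],[-1,-45,20,0,0],[-1,-45,20,0,0],[-1,-45,20,0,0],[-1,-45,20,0,0]],
  ],
)

```text
t: 2.1
position: [414.1, 325.4, 303.9]
eef_rot: [[0.038, 0.999, 0.0], [0.999, -0.038, 0.0], [0.0, 0.0, -1.0]]
ft_force: [1.6, -0.0, 0.3]
grip_width: 0.2
finger_force: 0.0
```

```bash
python3 -c "
from h import *
s=readout.state();print(s['t'],s['position'].round(1) if hasattr(s['position'],'round') else s['position'],np.round(s['eef_rot'],3).tolist(),np.round(s['qpos'],2),s['grip_width'])"
```

```text
2.1 [414.1 325.4 303.9] [[0.038, 0.999, 0.0], [0.999, -0.038, 0.0], [0.0, 0.0, -1.0]] [-1.15  0.19  0.42  1.96 -0.09  1.01 -0.73] 0.15374452909048977
```

Request:
apply_moves(
  series=[
    [[-1,-46,20,0,0],[-1,-46,20,0,0],[-1,-46,20,0,0],[-1,-46,20,0,0],[-1,-46,20,0,0],[-1,-46,20,0,0],[-1,-46,20,0,0],[-1,-46,20,0,0],[-1,-46,20,0,0],[-1,-46,20,0,0],[-1,-46,15,0,0],[-1,0,0,0,0]],
  ],
)

```text
t: 3.3
position: [606.7, -192.8, 303.8]
eef_rot: [[0.046, 0.999, -0.0], [0.999, -0.046, -0.004], [-0.004, -0.0, -1.0]]
ft_force: [-0.6, 0.7, -0.8]
grip_width: 0.0
finger_force: 0.0
```

```bash
python3 -c "
from h import *
s=readout.state();print(s['t'],s['position'].round(1),np.round(s['eef_rot'],3).tolist(),np.round(s['qpos'],2),s['ft_force'])
cv2.imwrite('pics/w1.png',eyes.camera('wrist')[:,:,::-1])
p=eyes.camera_params('wrist');print(p)"
```

```text
3.3 [ 606.7 -192.8  303.8] [[0.046, 0.999, -0.0], [0.999, -0.046, -0.004], [-0.004, -0.0, -1.0]] [-0.3   0.43  0.68  1.73 -0.29  1.09  0.43] [-0.57561538  0.68593107 -0.7745228 ]
{'mtx': array([[287.04479624,   0.        , 253.80544226],
       [  0.        , 287.04479624, 191.30072453],
       [  0.        ,   0.        ,   1.        ]]), 'rvec': array([-2.84520355,  0.06177563,  0.01067481]), 'tvec': array([-613.94191506, -194.11868577,  331.80074446])}
```

View pics/w1.png

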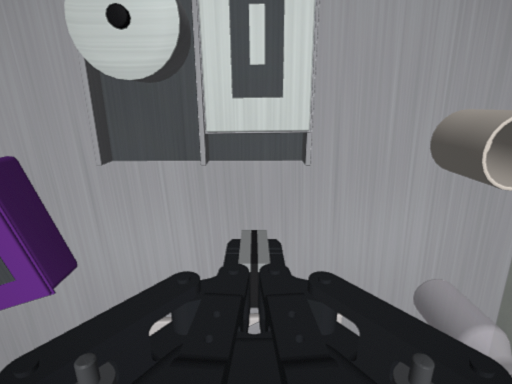

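In the wrist view, the pan's rear top edge runs from (207,131) to (309,131). The rail ends are at (102,164), (203,164) and (309,164), and the fingertips are near (254,232). Nothing lies under the descent.

```bash
python3 -c "
from h import *
for uv,z in [((207,131),76),((309,131),76),((102,164),36),((203,164),36),((309,164),36),((118,15),84)]: print(uv,world('wrist',uv,z).round(1))"
```

```text
(207, 131) [ 560.8 -140.    76. ]
(309, 131) [ 664.5 -144.5   76. ]
(102, 164) [ 425.3 -176.4   36. ]
(203, 164) [ 545.9 -181.7   36. ]
(309, 164) [ 672.4 -187.1   36. ]
(118, 15) [492.4 -35.   84. ]
```

Request:
apply_moves(
  series=[
    [[-1,0,4,30,0],[-1,0,0,35,0],[-1,0,0,35,0],[-1,0,0,35,0],[-1,0,0,35,0],[-1,0,0,25,0],[-1,0,0,15,0],[-1,0,0,0,0],[-1,0,0,0,0]],
  ],
)

```text
t: 4.25
position: [611.5, -185.5, 94.8]
eef_rot: [[0.04, 0.999, 0.001], [0.999, -0.04, -0.0], [-0.0, 0.001, -1.0]]
ft_force: [0.0, 0.2, 0.9]
grip_width: -0.0
finger_force: 0.0
```

Request:
apply_moves(
  series=[
    [[-1,6,0,0,0],[-1,6,0,0,0],[-1,6,0,0,0],[-1,6,0,0,0],[-1,5,0,0,0],[-1,4,0,0,0],[-1,4,0,0,0],[-1,5,0,0,0],[-1,6,0,0,0],[-1,6,0,0,0],[-1,6,0,0,0],[-1,6,0,0,0]],
  ],
)

```text
t: 5.45
position: [613.9, -119.1, 93.9]
eef_rot: [[0.041, 0.999, -0.0], [0.999, -0.041, 0.0], [0.0, -0.0, -1.0]]
ft_force: [0.2, -1.8, 0.6]
grip_width: -0.1
finger_force: 0.0
```

Request:
apply_moves(
  series=[
    [[-1,6,0,0,0],[-1,6,0,0,0],[-1,6,0,0,0],[-1,6,0,0,0],[-1,6,0,0,0],[-1,6,0,0,0],[-1,5,0,0,0],[-1,4,0,0,0],[-1,3,0,0,0],[-1,3,0,0,0]],
  ],
)

```text
t: 6.45
position: [615.9, -68.6, 93.9]
eef_rot: [[0.041, 0.999, -0.0], [0.999, -0.041, -0.0], [-0.0, -0.0, -1.0]]
ft_force: [0.1, -1.7, -0.2]
grip_width: 0.2
finger_force: 0.0
```

```bash
python3 -c "
from h import *
s=readout.state();print(s['t'],s['position'].round(1),s['ft_force'].round(2))
t=cv2.resize(eyes.camera('top')[100:250,120:340,::-1],None,fx=3,fy=3);w=cv2.resize(eyes.camera('scene')[120:320,150:380,::-1],None,fx=1,fy=1)
cv2.imwrite('pics/t2.png',t)"
```

```text
6.45 [615.9 -68.6  93.9] [ 0.11 -1.7  -0.22]
```

View pics/t2.png

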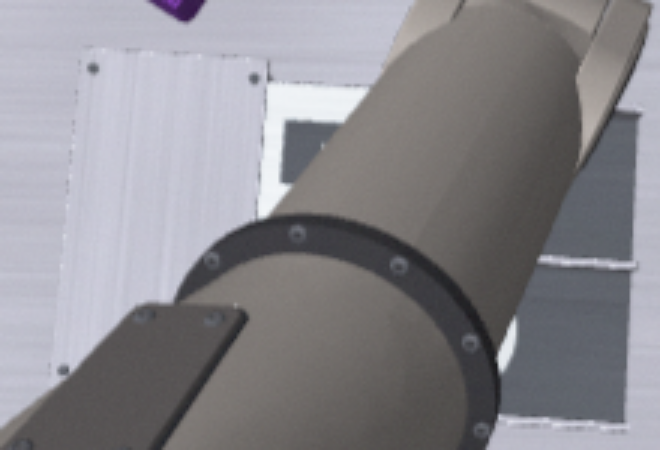

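The top view shows the pan straight, its front edge just going under the cover at crop column 265. The arm hides its rear. The sliding force is steady at about 1.7 N, and the stop is 37 to 102 mm further on.

Request:
apply_moves(
  series=[
    [[-1,3,0,0,0],[-1,3,0,0,0],[-1,3,0,0,0],[-1,3,0,0,0],[-1,3,0,0,0],[-1,3,0,0,0],[-1,2,0,0,0],[-1,2,0,0,0],[-1,2,0,0,0],[-1,2,0,0,0]],
  ],
)

```text
t: 7.55
position: [617.0, -42.7, 93.9]
eef_rot: [[0.041, 0.999, -0.0], [0.999, -0.041, -0.0], [-0.0, -0.0, -1.0]]
ft_force: [-0.4, -2.2, 0.5]
grip_width: 0.2
finger_force: 0.0
```

Request:
apply_moves(
  series=[
    [[-1,2,0,0,0],[-1,2,0,0,0],[-1,2,0,0,0],[-1,2,0,0,0]],
  ],
)

```text
t: 7.95
position: [617.3, -34.7, 93.9]
eef_rot: [[0.041, 0.999, -0.0], [0.999, -0.041, -0.0], [-0.0, -0.0, -1.0]]
ft_force: [-1.7, -1.8, -0.0]
grip_width: -0.1
finger_force: 0.0
```

Time used is 8 s of 35. I'll go on in small steps, checking the force after each call.

Request:
apply_moves(
  series=[
    [[-1,2,0,0,0],[-1,2,0,0,0],[-1,2,0,0,0]],
  ],
)

```text
t: 8.25
position: [617.6, -28.7, 93.9]
eef_rot: [[0.041, 0.999, -0.0], [0.999, -0.041, 0.0], [-0.0, -0.0, -1.0]]
ft_force: [-0.5, -2.1, -0.1]
grip_width: -0.4
finger_force: 0.0
```

Request:
apply_moves(
  series=[
    [[-1,2,0,0,0],[-1,2,0,0,0],[-1,2,0,0,0]],
  ],
)

```text
t: 8.55
position: [617.8, -22.7, 93.9]
eef_rot: [[0.041, 0.999, -0.0], [0.999, -0.041, -0.0], [-0.0, -0.0, -1.0]]
ft_force: [0.2, -2.7, 0.9]
grip_width: -0.2
finger_force: 0.0
```

Request:
apply_moves(
  series=[
    [[-1,1.5,0,0,0],[-1,1.5,0,0,0]],
  ],
)

```text
t: 8.75
position: [618.0, -19.7, 93.9]
eef_rot: [[0.041, 0.999, -0.0], [0.999, -0.041, -0.0], [-0.0, -0.0, -1.0]]
ft_force: [-0.3, -3.1, 1.3]
grip_width: -0.2
finger_force: 0.0
```

Request:
apply_moves(
  series=[
    [[-1,1.5,0,0,0],[-1,1.5,0,0,0]],
  ],
)

```text
t: 8.95
position: [618.1, -16.8, 93.9]
eef_rot: [[0.041, 0.999, -0.0], [0.999, -0.041, -0.0], [-0.0, -0.0, -1.0]]
ft_force: [0.4, -2.0, 0.6]
grip_width: 0.1
finger_force: 0.0
```

Request:
apply_moves(
  series=[
    [[-1,1.5,0,0,0],[-1,1.5,0,0,0]],
  ],
)

```text
t: 9.15
position: [618.2, -13.7, 93.9]
eef_rot: [[0.041, 0.999, -0.0], [0.999, -0.041, -0.0], [-0.0, -0.0, -1.0]]
ft_force: [0.5, -1.5, 0.5]
grip_width: -0.2
finger_force: 0.0
```

Request:
apply_moves(
  series=[
    [[-1,1.5,0,0,0],[-1,1.5,0,0,0]],
  ],
)

```text
t: 9.35
position: [618.3, -10.7, 93.9]
eef_rot: [[0.041, 0.999, -0.0], [0.999, -0.041, -0.0], [-0.0, -0.0, -1.0]]
ft_force: [-0.1, -2.4, 0.7]
grip_width: -0.0
finger_force: 0.0
```

Request:
apply_moves(
  series=[
    [[-1,1.5,0,0,0],[-1,1.5,0,0,0]],
  ],
)

```text
t: 9.55
position: [618.5, -7.8, 93.9]
eef_rot: [[0.041, 0.999, -0.0], [0.999, -0.041, -0.0], [-0.0, -0.0, -1.0]]
ft_force: [0.8, -1.7, 0.5]
grip_width: 0.1
finger_force: 0.0
```

Request:
apply_moves(
  series=[
    [[-1,1.5,0,0,0],[-1,1.5,0,0,0]],
  ],
)

```text
t: 9.75
position: [618.6, -4.8, 93.9]
eef_rot: [[0.041, 0.999, -0.0], [0.999, -0.041, -0.0], [-0.0, -0.0, -1.0]]
ft_force: [-0.7, -2.4, 1.2]
grip_width: -0.1
finger_force: 0.0
```

Request:
apply_moves(
  series=[
    [[-1,1.5,0,0,0],[-1,1.5,0,0,0]],
  ],
)

```text
t: 9.95
position: [618.7, -1.8, 93.9]
eef_rot: [[0.041, 0.999, -0.0], [0.999, -0.041, -0.0], [-0.0, -0.0, -1.0]]
ft_force: [0.6, -1.7, 0.9]
grip_width: -0.4
finger_force: 0.0
```

Request:
apply_moves(
  series=[
    [[-1,1.5,0,0,0],[-1,1.5,0,0,0]],
  ],
)

```text
t: 10.15
position: [618.8, 1.2, 93.9]
eef_rot: [[0.041, 0.999, -0.0], [0.999, -0.041, -0.0], [-0.0, -0.0, -1.0]]
ft_force: [-0.8, -2.8, 1.4]
grip_width: -0.3
finger_force: 0.0
```

Request:
apply_moves(
  series=[
    [[-1,1.5,0,0,0],[-1,1.5,0,0,0]],
  ],
)

```text
t: 10.35
position: [618.9, 4.3, 93.9]
eef_rot: [[0.041, 0.999, -0.0], [0.999, -0.041, -0.0], [-0.0, -0.0, -1.0]]
ft_force: [-0.3, -2.4, 0.5]
grip_width: 0.3
finger_force: 0.0
```

Request:
apply_moves(
  series=[
    [[-1,1.5,0,0,0],[-1,1.5,0,0,0]],
  ],
)

```text
t: 10.55
position: [619.1, 7.2, 93.9]
eef_rot: [[0.041, 0.999, -0.0], [0.999, -0.041, -0.0], [-0.0, -0.0, -1.0]]
ft_force: [1.0, -2.5, 1.5]
grip_width: 0.2
finger_force: 0.0
```

Request:
apply_moves(
  series=[
    [[-1,1.5,0,0,0],[-1,1.5,0,0,0]],
  ],
)

```text
t: 10.75
position: [619.2, 10.3, 93.9]
eef_rot: [[0.041, 0.999, -0.0], [0.999, -0.041, 0.0], [0.0, -0.0, -1.0]]
ft_force: [-0.6, -3.6, 1.4]
grip_width: -0.0
finger_force: 0.0
```

Request:
apply_moves(
  series=[
    [[-1,1.5,0,0,0],[-1,1,0,0,0]],
  ],
)

```text
t: 10.95
position: [618.9, 10.9, 93.9]
eef_rot: [[0.043, 0.999, -0.001], [0.999, -0.043, -0.002], [-0.002, -0.0, -1.0]]
ft_force: [-2.8, -14.8, 3.7]
grip_width: -0.3
finger_force: 0.0
```

The force jumped from about 2.5 to 14.8 N while the tool stood still, so the pan is against the stop. That puts the stop at rack x ≈ 143, inside the given range. I'll back off, lift and look.

Request:
apply_moves(
  series=[
    [[-1,0,0,0,0],[-1,-4,0,0,0],[-1,-8,0,0,0],[-1,-15,0,0,0],[-1,-15,0,0,0],[-1,0,0,-20,0],[-1,0,0,-40,0],[-1,0,0,-40,0],[-1,0,0,-40,0],[-1,-20,0,-30,0],[-1,-20,0,0,0],[-1,0,0,0,0]],
  ],
)

```text
t: 12.15
position: [615.6, -73.6, 265.3]
eef_rot: [[0.046, 0.999, 0.002], [0.999, -0.046, -0.001], [-0.001, 0.002, -1.0]]
ft_force: [-0.1, -0.5, -0.7]
grip_width: -0.5
finger_force: 0.0
```

```bash
python3 -c "
from h import *
s=readout.state();print(s['t'],s['position'].round(1),s['ft_force'].round(2))
cv2.imwrite('pics/w3.png',eyes.camera('wrist')[:,:,::-1])"
```

```text
12.15 [615.6 -73.6 265.3] [-0.09 -0.52 -0.71]
```

View pics/w3.png

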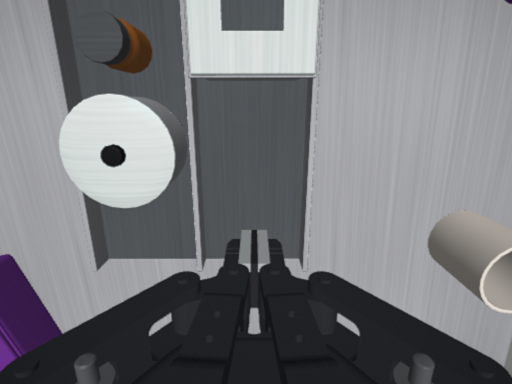

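The wrist view shows the pan straight in its lane, with its rear edge at (190–316, 75). The pot knob is at (113,156) and looks undisturbed. I'll check both positions numerically before handing in.

```bash
python3 -c "
from h import *
for uv,z in [((190,75),76),((316,75),76),((113,156),84)]: print(world('wrist',uv,z).round(1))"
```

```text
[566.4  27.8  76. ]
[671.8  23.2  76. ]
[493.3 -36.   84. ]
```

```bash
python3 -c "
from workcell import arm
print(arm.sign_off())"
```

```text
the job is handed in; nothing more can be done
None
```

The pan is pushed home against the end stop (last wrist reading on contact about 15 N), the pot measured within about 1–2 mm of where it began, the arm is withdrawn clear, and the job was handed in at about 12 s; the sign-off returned no verdict.

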